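# Serve the carafe: slide it to its place and stopper it

### The job

Slide the blue carafe along the mat, without lifting it, from the white ring into the yellow ring, so that its foot stands wholly inside that ring. Then take the stopper out of the slanted draining cup and lower it plug-first into the carafe's neck until its collar rests on the rim, letting go only once it is fully home. Leave the carafe upright in the yellow ring and do not disturb the things standing around.

Things in the scene. Friction and masses are not known exactly. Their poses are not given: they have to be found in the camera images.
- carafe_mid (a point): Blue stoneware carafe with a white band, open at the top, 140 mm tall, 0.5 kg. This point is on its axis half-way up, 70 mm above its underside; z is its axis, up. Body 100 mm across up to 58 mm above the underside, then a shoulder narrowing to a straight neck 53 mm across from 94 mm up to the rim at 140 mm. The neck can be gripped from above; pushed or dragged high up it may tip.
- carafe_mouth (a point): Centre of the carafe's mouth at the level of the rim (140 mm above its underside), z up along its axis. The neck's straight bore is 44 mm across and 45 mm deep (wall 4.5 mm), then it widens.
- carafe_base (a point): Centre of the carafe's underside (foot 94 mm across, body 100 mm), which rests on the mat's top; z up.
- serve_place (a point): Centre of the yellow ring on the mat, at the mat's top (3 mm above the worktop). The printed ring measures 124 mm inside, 136 mm outside. The mat is grey, smooth, 160 x 350 mm, 3 mm thick and fixed; its frame's y axis runs along the mat, and the ring's centre lies 90 mm from the mat's middle towards -y.
- fill_place (a point): Centre of the white ring on the same mat, 180 mm from the yellow ring's centre (towards +y of the mat), same size; the carafe starts here. A wall cabinet hangs 0.58 m above the worktop over its rear part (from about x = 0.6 m back): keep the arm and wrist clear of it.
- stopper_mid (a point): Stopper, 98 mm long, 90 g. Point on its axis, half-way along; its z axis runs from plug to knob. Tapered cork plug from -49 mm (30 mm across) to -4 mm (40 mm across); dark wooden collar 52 mm across from -4 to +3 mm; round dark wooden knob 34 mm across, with a brass line, from +3 to +49 mm, to be gripped.
- stopper_collar (a point): Centre of the underside of the stopper's collar, 4 mm from stopper_mid towards the plug, z towards the knob. The stopper starts loose in the draining cup, collar on the cup's rim, its knob leaning about 35 degrees from vertical, sideways to the robot's left; it comes out along its own axis. Fully home in the carafe, this point lies at carafe_mouth.
- stand_cup (a point): Centre of the rim of the fixed slanted steel draining cup (55 mm across, bore 46 mm, 50 mm deep, its axis 35 degrees from vertical), about 85 mm above the worktop, on a wooden foot 100 x 120 mm. This frame is that of the foot: z vertical, the cup opens up and towards its +y.
- tumbler_mid (a point): Bystander: clear drinking glass, 78 mm wide, 92 mm tall; this point is at its centre.
- tub_mid (a point): Bystander: white yoghurt tub, 72 mm wide, 71 mm tall; this point is at its centre.
- cheese_mid (a point): Bystander: yellow wrapped block of cheese, 73 x 102 mm, 37 mm tall; this point is at its centre.
- pepper_jar_mid (a point): Bystander: green spice jar with a black cap, 45 mm wide, 105 mm tall; this point is at its centre.
There are look-alikes about, which are no part of the job. What is shaped like the part that bears stopper_mid but red is not meant.

How it is judged:
By the outcome, as a careful person would: the job done as asked, in the order asked, and still so for the second after the job is handed in, with the robot touching nothing.
It also fails if it takes over 69 s, if anything falls off the work surface, if the arm or the gripper's body presses on something with over 40 N, if the wrist force passes 120 N, or if a joint passes its speed limit or range.

### The arm

A 6-joint arm with a two-finger parallel gripper is mounted at the origin on a cart in front of the work surface, level with it; the furniture and walls round the work are solid. World frame = base frame: x ahead of the robot, y to its left, z up, the work surface at z = 0. Lengths are in m, angles in rad, forces in N, time in s.
With the tool pointing down it reaches from about 0.35 to 0.725 m from the base axis. Payload 4.3 kg.
Tool frame: the origin (TCP) lies at the very end of the fingers, on their centre line; the grasp point (between the pads) lies 19 mm behind it; z points along the fingers, y is the line along which they close (so a half turn about z gives the same grasp; the last joint's range is limited). The gripper opens to 85 mm and grips with 20 to 120 N. Pads are 22 mm wide; open, the fingers measure 114 mm over their backs; the gripper's body (76 mm by 85 mm) begins 54 mm behind the grasp point. The pads swing forward as they close: fully open they stand 13 mm farther back than shut.
Start: joints at [-1.458, 0.377, 0.081, 1.274, 0, 1.46], TCP at [0.127, -0.561, 0.196] pointing down, gripper open.
Joint ranges: [-2.72, 2.72], [-0.84, 1.66], [-1.02, 1.22], [-1.77, 2.12], [-1.37, 1.28], [-3.14, 3.14]. Speed limits (rad/s): [2.57, 2.57, 3.14, 3.14, 3.14, 3.14].

### API

Orientations are given as a rotation vector (axis times angle).
In Python, from cell import * gives the robot as it stands. The module is installed in compiled form; this text tells all that it offers.
- The arm moves only by the tool apply_moves, never from a script. Its argument "moves" is a list that holds one entry, the list of rows, each a list of 7 numbers: the shift along the tool's x, y, z in cm, then the turn, a rotation vector about the tool's x, y, z in degrees, then the closure, from -1 (fully open) to 1 (shut), so that 0 is half open. A call has 1 to 20 rows; each row is the pose to reach, as a shift and turn from the pose commanded when the call began, along the tool's axes at that moment; what a row does not reach only later rows make up. A row lasts 1/10 s, in which the tool goes at most 50 mm and 8.59 degrees, less where a joint would pass 70% of its speed; a pose out of reach is approached as far as the arm can. A call with a gripper value outside its range is refused whole. The fingers move at their own pace and stop on an object; "squeeze" is the grip in N (left out, the last holds). Time passes only in rows, so rows that repeat a pose let the fingers close. It gives the time, the measured TCP pose, the force, the opening and the grip force at its end, in the units of the state.
- get_state(): the state, without advancing time (a new reading comes with each control period).
- snapshot(name): name is "scene" or "top"; returns a dict with "pixels" (480x640x3 uint8, red, green, blue), "intrinsics" (3x3 intrinsics, pixels), "distortion" ([k1, k2, p1, p2, k3] as OpenCV has them; the pictures are not rectified), "R" (3x3) and "t" (3): a world point X has camera coordinates R X + t. Camera axes: x right, y down, z forward; pixel columns grow to the right and rows downward; lengths in m; the calibration is good to about 2 mm. A picture is of the moment at which its call begins. There is no depth.
- sign_off(): hands the job in; it is judged then, once.
The state is a dict: "clock": time; "qpos": joint angles; "dq": joint speeds; "joint_torque": joint torques, N m; "tool_pos": TCP position; "ee_rot": TCP orientation; "force": force on the tool from outside, world axes, zero at the start; "ft_torque": the same for the moment, N m; "opening": finger opening in m; "grip_force": force on a finger pad.
Only numpy, scipy, OpenCV 4.12 (cv2) and the standard library are available. Lean on these libraries where they do the work, as an engineer would, in place of code of your own. Each camera call takes 0.05 s, during which the arm holds its last target. There are 200 camera calls.

## Working session

There is one attempt and no reset: what is moved stays moved. The work goes in short steps, Python scripts to look and compute and a tool call to move; the robot and the scene stay as the last step left them, time stands still between calls to the robot, and variables do not carry over. Pictures are saved under pics/ and viewed, at most 10 in all, crops included, and the job is handed in when it is done.

Besides the shell and the picture viewer there is one more tool, called after "Emit:" in YAML: its name, and indented under it one key for each argument. apply_moves: Moves the arm, as the interface text tells. Its arguments: {"type":"object","properties":{"moves":{"type":"array","items":{"type":"array","items":{"type":"array","items":{"type":"number"}}}},"squeeze":{"type":"number"}},"required":["moves"]}

```bash
mkdir -p pics; cat > h.py <<'E'
from cell import *
import numpy as np, cv2
from scipy.spatial.transform import Rotation as Ro
def ray(s,uv):
    p=cv2.undistortPoints(np.array([[uv]],float),s["intrinsics"],np.array(s["distortion"]))[0,0]
    R=np.array(s["R"]);c=-R.T@np.array(s["t"]);d=R.T@np.array([p[0],p[1],1]);return c,d/np.linalg.norm(d)
def onz(s,uv,z):
    c,d=ray(s,uv);return c+d*(z-c[2])/d[2]
def tri(s1,u1,s2,u2):
    c1,d1=ray(s1,u1);c2,d2=ray(s2,u2)
    a=np.linalg.lstsq(np.c_[d1,-d2],c2-c1,rcond=None)[0]
    p,q=c1+a[0]*d1,c2+a[1]*d2;return (p+q)/2,np.linalg.norm(p-q)
def proj(s,X):
    R=np.array(s["R"]);return cv2.projectPoints(np.array([X],float),cv2.Rodrigues(R)[0],np.array(s["t"]),np.array(s["intrinsics"]),np.array(s["distortion"]))[0][0,0]
def save(s,f,crop=None,k=1):
    im=np.array(s["pixels"])[:,:,::-1]
    if crop: im=im[crop[1]:crop[3],crop[0]:crop[2]]
    cv2.imwrite(f,cv2.resize(im,None,fx=k,fy=k,interpolation=cv2.INTER_CUBIC))
def delta(target_p,target_R,st=None):
    st=st or get_state();R0=Ro.from_rotvec(st["ee_rot"])
    return R0.inv().apply(np.array(target_p)-st["tool_pos"])*100, np.degrees((R0.inv()*target_R).as_rotvec())
E
python3 - <<'E'
from h import *
for n in("scene","top"):
    s=snapshot(n);save(s,f"pics/{n}0.png");print(n,ray(s,(320,240)))
st=get_state();print(st)
E
```

```text
scene (array([0.01494561, 0.60701082, 0.70100955]), array([ 0.54336751, -0.60406487, -0.58297289]))
top (array([ 0.46455263, -0.02451642,  1.12575479]), array([ 0.12011405,  0.01041431, -0.99270547]))
{'clock': 0.1, 'qpos': array([-1.45833270e+00,  3.78031737e-01,  7.97484889e-02,  1.27442316e+00,
       -1.82981986e-05,  1.46046421e+00]), 'dq': array([-4.94838202e-04, -1.88370225e-03, -5.16027505e-05,  2.31280715e-04,
       -1.22882640e-04,  2.42421716e-04]), 'joint_torque': array([ 1.56831127e-03, -4.64694250e+01,  2.70582551e+01,  1.20411749e-02,
       -1.49558609e-04, -8.39595742e-06]), 'tool_pos': array([ 0.12695604, -0.56011926,  0.1955263 ]), 'ee_rot': array([-3.12022181e+00, -3.49031058e-01,  3.19209421e-05]), 'force': array([ 0.21934153,  0.98313187, -0.00798779]), 'ft_torque': array([ 0.03441877,  0.04237255, -0.01994122]), 'grip_force': 0.0, 'opening': 0.0856893098259811}
```

View pics/scene0.png

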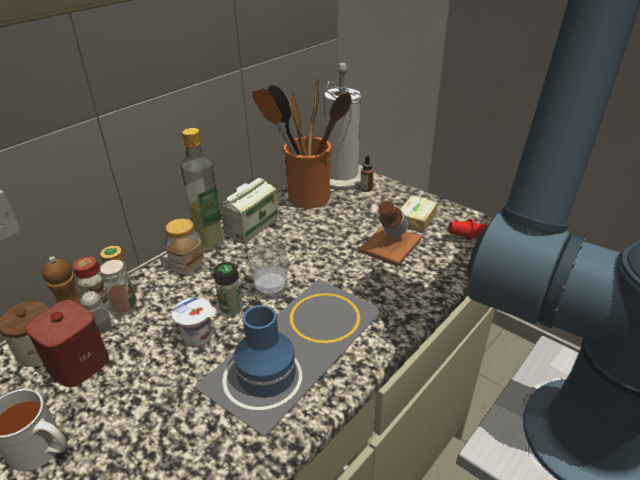

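View pics/top0.png

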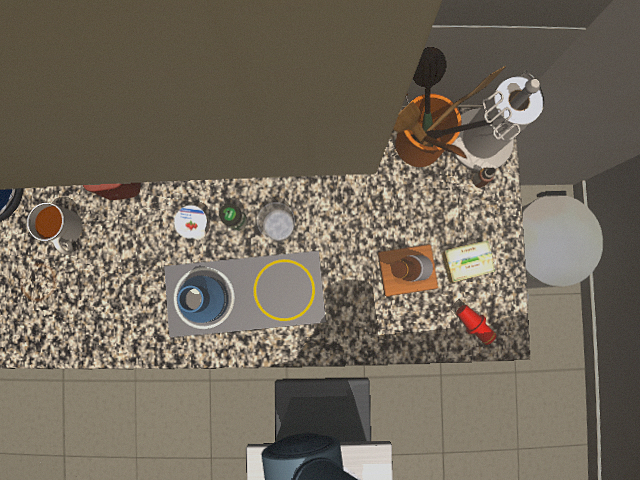

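Scene picture: the carafe is at about (263,350), the yellow ring at (325,317), the white ring at (262,378), the stopper in the cup at (391,213) and the red look-alike at (468,229). Top picture: carafe mouth (192,298), yellow ring (284,290), stopper knob about (403,268), red look-alike (475,322).

Could be taken for the stopper: the brown knob in the cup at top (403,268), the red one lying at top (475,322), and the dropper bottle at top (484,176). The brown one is in the slanted cup, so I choose that.

```bash
python3 - <<'E'
from h import *
t=snapshot("top");s=snapshot("scene")
a=cv2.resize(np.array(t["pixels"])[235:305,370:450],None,fx=5,fy=5,interpolation=cv2.INTER_CUBIC)
b=cv2.resize(np.array(s["pixels"])[190:265,355:440],None,fx=4.66,fy=4.66,interpolation=cv2.INTER_CUBIC)
cc=np.zeros((350,800,3),np.uint8);cc[:,:400]=a;h,w=b.shape[:2];cc[:min(h,350),400:400+min(w,400)]=b[:350,:400]
cv2.imwrite("pics/crop.png",cc[:,:,::-1])
def hsv(x):return cv2.cvtColor(np.array(x["pixels"]),cv2.COLOR_RGB2HSV)
for n,x,r in(("top",t,(240,150,340,340)),("scene",s,(270,270,390,360))):
    H=hsv(x);m=cv2.inRange(H,(18,110,90),(35,255,255));q=np.zeros_like(m);q[r[1]:r[3],r[0]:r[2]]=m[r[1]:r[3],r[0]:r[2]]
    pts=cv2.findNonZero(q);hull=cv2.convexHull(pts);e=cv2.fitEllipse(hull);c=onz(x,e[0],.003)
    print(n,"yellow",e,c, [np.linalg.norm(onz(x,p[0],.003)[:2]-c[:2]).round(3) for p in hull[::5]])
# blue carafe in top
H=hsv(t);m=cv2.inRange(H,(95,70,30),(120,255,255));m[:240]=0;m[345:]=0;m[:,:160]=0;m[:,250:]=0
cv2.imwrite("pics/m.png",m);print("blue bbox",cv2.boundingRect(m))
# mat
P=np.array(t["pixels"]).astype(int);g=((P.max(2)-P.min(2)<12)&(abs(P.mean(2)-100)<30)).astype(np.uint8)*255
g[:230]=0;g[350:]=0;g[:,345:]=0;g[:,:150]=0
g=cv2.morphologyEx(g,cv2.MORPH_OPEN,np.ones((7,7)))
c=max(cv2.findContours(g,0,1)[0],key=cv2.contourArea);r=cv2.minAreaRect(c);bx=cv2.boxPoints(r);print("mat",[onz(t,p,.003).round(4) for p in bx])
# white ring
w=((P.min(2)>170)&(P.max(2)-P.min(2)<30)).astype(np.uint8)*255;w[:255]=0;w[335:]=0;w[:,:165]=0;w[:,245:]=0
hl=cv2.convexHull(cv2.findNonZero(w));e=cv2.fitEllipse(hl);print("white",e,onz(t,e[0],.003))
E
```

```text
top yellow ((283.8511657714844, 289.6429443359375), (61.286895751953125, 61.5203971862793), 35.575992584228516) [0.49167633 0.06972149 0.003     ] [np.float64(0.068), np.float64(0.068), np.float64(0.068), np.float64(0.068), np.float64(0.068), np.float64(0.068), np.float64(0.068)]
scene yellow ((324.45684814453125, 317.6916809082031), (49.76384735107422, 70.47563171386719), 89.19276428222656) [0.48921139 0.07177633 0.003     ] [np.float64(0.067), np.float64(0.066), np.float64(0.065), np.float64(0.067), np.float64(0.072), np.float64(0.071), np.float64(0.069)]
blue bbox (177, 276, 51, 47)Traceback (most recent call last):
  File "<stdin>", line 19, in <module>
ValueError: max() iterable argument is empty
```

View pics/crop.png

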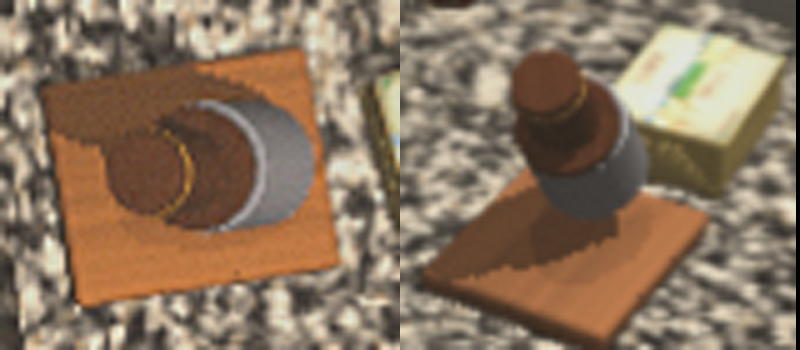

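The crop shows the brown stopper with its brass line sitting collar-on-rim in the slanted steel cup. Knob centre is at about top (400,269) and scene (387,208), so the choice is confirmed. Next I work out the numbers.

```bash
python3 - <<'E'
from h import *
t=snapshot("top");s=snapshot("scene");P=np.array(t["pixels"]).astype(int)
save(t,"pics/carafe.png",(150,245,330,345),4)
w=((P.min(2)>165)&(P.max(2)-P.min(2)<35)).astype(np.uint8)*255;w[:262]=0;w[332:]=0;w[:,:170]=0;w[:,240:]=0
hl=cv2.convexHull(cv2.findNonZero(w));e=cv2.fitEllipse(hl);print("white",e,onz(t,e[0],.003))
print("body",onz(t,(204.2,299.5),.061),"rim",onz(t,(190.6,298),.143),"rim scene",onz(s,(260.7,315.5),.143))
# brass ring / knob / wood foot
H=cv2.cvtColor(P.astype(np.uint8),cv2.COLOR_RGB2HSV);m=cv2.inRange(H,(5,120,120),(16,255,255));m[:,:370]=0;m[:,450:]=0;m[:230]=0;m[310:]=0
r=cv2.minAreaRect(cv2.findNonZero(cv2.morphologyEx(m,cv2.MORPH_OPEN,np.ones((3,3)))));b=cv2.boxPoints(r);Q=[onz(t,p,.015) for p in b]
print("foot",onz(t,r[0],.015),[(q).round(4)[:2] for q in Q],[np.linalg.norm(Q[i]-Q[i-1]).round(3) for i in range(4)])
print("knobtop",tri(t,(370+145/5,235+173/5),s,(355+145/4.66,190+78/4.66)))
C=np.array([370+258/5,235+166/5]) # 
print("rim cup far edges at .085",onz(t,(370+205/5,235+100/5),.085),onz(t,(370+205/5,235+230/5),.085))
E
```

```text
white ((202.08949279785156, 295.13421630859375), (59.70112228393555, 69.31695556640625), 152.5833282470703) [0.48319798 0.2523691  0.003     ]
body [0.47296809 0.23358288 0.061     ] rim [0.4757101 0.2405704 0.143    ] rim scene [0.47309776 0.23943025 0.143     ]
foot [ 0.52804865 -0.20483488  0.015     ] [array([ 0.5693, -0.141 ]), array([ 0.5844, -0.2579]), array([ 0.4869, -0.2687]), array([ 0.4723, -0.1526])] [np.float64(0.098), np.float64(0.118), np.float64(0.098), np.float64(0.117)]
knobtop (array([ 0.52298042, -0.16895554,  0.12603663]), np.float64(0.0002631913992596826))
rim cup far edges at .085 [ 0.55485853 -0.20101309  0.085     ] [ 0.50117241 -0.19889111  0.085     ]
```

View pics/carafe.png

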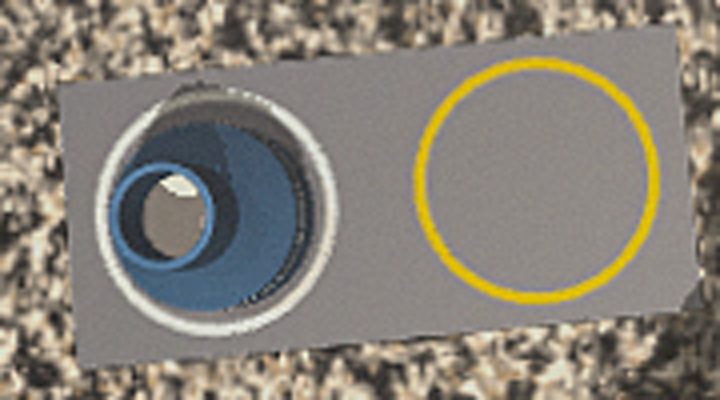

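The crop shows the carafe rim centred at crop (162,216), i.e. pixel (190.5,299), with the yellow ring around (284,290). The carafe axis is at about (0.474,0.240), 9 mm from the white ring's centre, and both views agree. The collar centre is at about (0.527,-0.199,0.083), which fits the stated 85 mm cup rim.

```bash
cat >> h.py <<'E'
def frame(z,y):
    z=np.array(z,float)/np.linalg.norm(z);y=np.array(y,float);y-=z*(y@z);y/=np.linalg.norm(y);return Ro.from_matrix(np.c_[np.cross(y,z),y,z])
DOWN=frame((0,0,-1),(0,1,0))
def pr(*tp):
    for p,R in tp:
        d,r=delta(p,R);print(d.round(2),r.round(2))
E
python3 - <<'E'
from h import *
pr(((.43,-.22,.25),DOWN),((.4735,.240,.22),DOWN),((.4735,.240,.106),DOWN))
E
```

```text
[ 37.08 -26.53  -5.37] [-0.0000e+00 -5.0000e-02 -1.6724e+02]
[ 51.48 -70.43  -2.34] [-0.0000e+00 -5.0000e-02 -1.6724e+02]
[ 51.48 -70.42   9.06] [-0.0000e+00 -5.0000e-02 -1.6724e+02]
```

Emit:
apply_moves:
  moves:
    - [[37,-26.5,-5.4,0,0,-167.2,-1],[37,-26.5,-5.4,0,0,-167.2,-1],[37,-26.5,-5.4,0,0,-167.2,-1],[37,-26.5,-5.4,0,0,-167.2,-1],[37,-26.5,-5.4,0,0,-167.2,-1],[37,-26.5,-5.4,0,0,-167.2,-1],[37,-26.5,-5.4,0,0,-167.2,-1],[37,-26.5,-5.4,0,0,-167.2,-1],[37,-26.5,-5.4,0,0,-167.2,-1],[51.5,-70.4,-2.4,0,0,-167.2,-1],[51.5,-70.4,-2.4,0,0,-167.2,-1],[51.5,-70.4,-2.4,0,0,-167.2,-1],[51.5,-70.4,-2.4,0,0,-167.2,-1],[51.5,-70.4,-2.4,0,0,-167.2,-1],[51.5,-70.4,-2.4,0,0,-167.2,-1],[51.5,-70.4,-2.4,0,0,-167.2,-1],[51.5,-70.4,-2.4,0,0,-167.2,-1],[51.5,-70.4,-2.4,0,0,-167.2,-1],[51.5,-70.4,-2.4,0,0,-167.2,-1],[51.5,-70.4,-2.4,0,0,-167.2,-1]]
  squeeze: 30

```text
clock: 2.3
tool_pos: [0.4735, 0.2427, 0.2197]
ee_rot: [0.013, -3.141, -0.001]
force: [0.6, 0.1, 0.2]
opening: 0.0853
grip_force: 0.0
```

Emit:
apply_moves:
  moves:
    - [[0,0,5,0,0,0,-1],[0,0,8,0,0,0,-1],[0,0,10,0,0,0,-1],[0,0,11.4,0,0,0,-1],[0,0,11.4,0,0,0,-1],[0,0,11.4,0,0,0,-1],[0,0,11.4,0,0,0,-0.2],[0,0,11.4,0,0,0,0.1],[0,0,11.4,0,0,0,0.3],[0,0,11.4,0,0,0,0.5],[0,0,11.4,0,0,0,1],[0,0,11.4,0,0,0,1],[0,0,11.4,0,0,0,1],[0,0,11.4,0,0,0,1],[0,0,11.4,0,0,0,1],[0,0,11.4,0,0,0,1]]
  squeeze: 30

```text
clock: 3.9
tool_pos: [0.4754, 0.2386, 0.1081]
ee_rot: [0.002, 3.138, -0.003]
force: [0.8, -3.8, 6.4]
opening: 0.0001
grip_force: 3.7
```

```bash
python3 - <<'E'
from h import *
st=get_state();print(st["tool_pos"],st["opening"],st["grip_force"],st["force"])
t=snapshot("scene");save(t,"pics/g1.png",(180,200,420,420),2.5)
E
```

```text
[0.47541459 0.23855637 0.1080909 ] 9.183077453534197e-05 3.700435319915414 [ 0.7975707  -3.84453887  6.40448481]
```

View pics/g1.png

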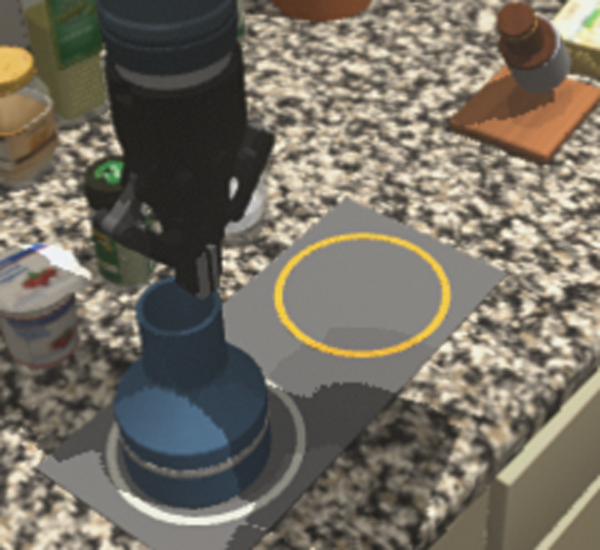

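The picture shows the fingers shut at crop (200,290) against the far side of the rim, so the neck isn't between them. The carafe still stands in the white ring. I'll look from the top with the TCP projected.

```bash
python3 - <<'E'
from h import *
t=snapshot("top");s=snapshot("scene");st=get_state()
print([ (proj(x,st["tool_pos"]),proj(x,(.4735,.24,.143)),proj(x,(.4735,.24,.003))) for x in(t,s)])
a=cv2.resize(np.array(t["pixels"])[200:345,130:330],None,fx=2,fy=2);b=cv2.resize(np.array(s["pixels"])[290:410,215:315],None,fx=4,fy=4)
im=np.zeros((480,800,3),np.uint8);im[:290,:400]=a;im[:480,400:]=b
cv2.imwrite("pics/g2.png",im[:,:,::-1])
E
```

```text
[(array([196.18651326, 298.23045373]), array([190.88921739, 299.13174928]), array([207.59525388, 299.40465535])), (array([262.00246161, 330.32271425]), array([260.25518146, 315.57893852]), array([267.45305882, 374.38983025]))]
```

View pics/g2.png

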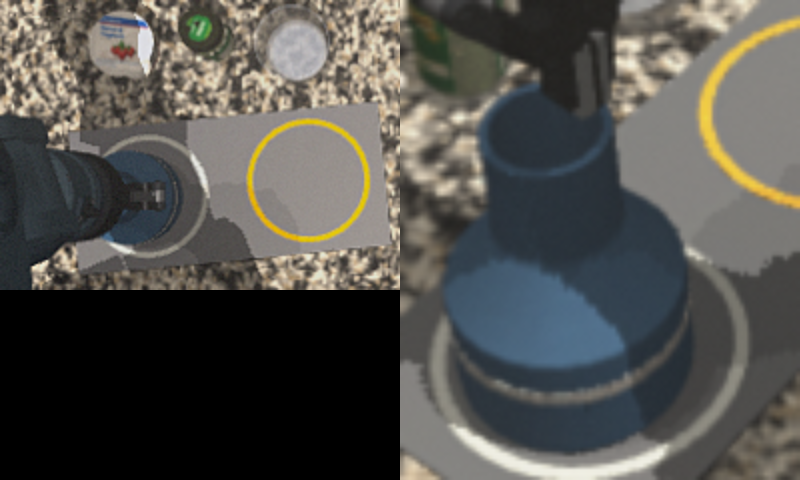

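```bash
python3 - <<'E'
from h import *
t=snapshot("top");s=snapshot("scene")
print("rim",onz(s,(251.5,322.5),.143))
# scene blue silhouette: body lower part extents
H=cv2.cvtColor(np.array(s["pixels"]),cv2.COLOR_RGB2HSV);m=cv2.inRange(H,(95,80,30),(125,255,255));m[:300]=0;m[:,:200]=0;m[:,320:]=0
for v in range(305,412,6):
    u=np.where(m[v])[0];print(v,(u.min(),u.max(),len(u)) if len(u) else None)
H=cv2.cvtColor(np.array(t["pixels"]),cv2.COLOR_RGB2HSV);m=cv2.inRange(H,(95,80,30),(125,255,255));m[:270]=0;m[:,:190]=0;m[335:]=0;m[:,250:]=0
print(cv2.boundingRect(m))
for c in((.473,.24),(.473,.25),(.473,.257),(.46,.25)):print(c,proj(s,(*c,.143)),proj(s,(*c,.003)),proj(t,(*c,.061)))
E
```

```text
rim [0.47272251 0.25917574 0.143     ]
305 None
311 (np.int64(247), np.int64(249), 3)
317 (np.int64(238), np.int64(266), 4)
323 (np.int64(235), np.int64(267), 4)
329 (np.int64(236), np.int64(263), 8)
335 None
341 (np.int64(276), np.int64(276), 1)
347 (np.int64(233), np.int64(282), 13)
353 (np.int64(229), np.int64(284), 36)
359 (np.int64(227), np.int64(285), 59)
365 (np.int64(227), np.int64(283), 57)
371 (np.int64(229), np.int64(279), 51)
377 (np.int64(234), np.int64(272), 39)
383 (np.int64(244), np.int64(269), 21)
389 (np.int64(269), np.int64(273), 5)
395 (np.int64(254), np.int64(275), 19)
401 (np.int64(253), np.int64(263), 6)
407 None
(190, 276, 30, 46)
(0.473, 0.24) [260.47686387 315.72443415] [267.65585259 374.53855121] [201.19662653 299.5394105 ]
(0.473, 0.25) [255.76322225 319.19111714] [263.45233187 378.05521738] [196.52234086 299.62358924]
(0.473, 0.257) [252.42231236 321.64799374] [260.4769686  380.54370739] [193.25473152 299.68186765]
(0.46, 0.25) [261.58195997 323.06756684] [268.77077257 382.00628402] [196.537466   305.80721398]
```

Emit:
apply_moves:
  moves:
    - [[0,0,-0.5,0,0,0,1],[0,0,-1,0,0,0,1],[0,0,-1,0,0,0,1]]

```text
clock: 4.45
tool_pos: [0.4743, 0.2399, 0.1172]
ee_rot: [0.001, 3.14, 0.001]
force: [-0.5, -0.0, -1.0]
opening: 0.0
grip_force: 0.0
```

```bash
python3 - <<'E'
from h import *
s=snapshot("scene");t=snapshot("top");st=get_state();print(st["force"],st["opening"],st["grip_force"],st["tool_pos"])
H=cv2.cvtColor(np.array(s["pixels"]),cv2.COLOR_RGB2HSV);m=cv2.inRange(H,(95,80,30),(125,255,255));m[:300]=0;m[:,:200]=0;m[:,320:]=0
for v in range(353,405,6):
    u=np.where(m[v])[0];print(v,(u.min(),u.max(),len(u)) if len(u) else None)
b=cv2.convertScaleAbs(cv2.resize(np.array(s["pixels"])[270:345,215:315],None,fx=4,fy=4,interpolation=cv2.INTER_CUBIC),alpha=2)
a=cv2.convertScaleAbs(cv2.resize(np.array(t["pixels"])[260:335,150:250],None,fx=4,fy=4,interpolation=cv2.INTER_CUBIC),alpha=2)
cv2.imwrite("pics/g3.png",np.hstack([a,b])[:,:,::-1])
E
```

```text
[0.2013651  0.60895811 0.42238213] -4.240920428710829e-05 0.0 [0.47383674 0.23974016 0.11641575]
353 (np.int64(229), np.int64(284), 35)
359 (np.int64(227), np.int64(285), 59)
365 (np.int64(227), np.int64(284), 58)
371 (np.int64(229), np.int64(279), 51)
377 (np.int64(234), np.int64(276), 40)
383 (np.int64(247), np.int64(279), 19)
389 (np.int64(269), np.int64(273), 5)
395 (np.int64(254), np.int64(275), 21)
401 (np.int64(257), np.int64(263), 7)
```

View pics/g3.png

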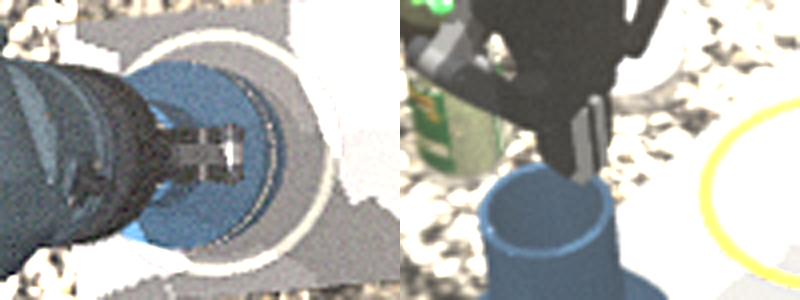

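Picture: the shut fingers stand outside the neck on its -y side (scene crop about (580,170)), and the carafe is upright and free. I'll raise the tool and check where the fingertips really are.

Emit:
apply_moves:
  moves:
    - [[0,0,-4,0,0,0,1],[0,0,-8,0,0,0,1],[0,0,-8.5,0,0,0,1],[0,0,-8.5,0,0,0,1],[0,0,-8.5,0,0,0,1]]

```text
clock: 5.05
tool_pos: [0.4731, 0.2394, 0.2001]
ee_rot: [-0.001, -3.14, 0.001]
force: [-1.3, 0.6, 0.2]
opening: 0.0
grip_force: 0.0
```

```bash
python3 - <<'E'
from h import *
s=snapshot("scene");t=snapshot("top");st=get_state();print(st["tool_pos"],st["ee_rot"],st["qpos"])
print("proj tcp",proj(s,st["tool_pos"]),proj(t,st["tool_pos"]))
np.savez("shut.npz",s=s["pixels"],t=t["pixels"])
E
```

```text
[0.47255469 0.23913862 0.19950107] [-9.12382980e-04 -3.13834039e+00  2.01743950e-03] [ 3.48736514e-01  2.86862796e-01 -3.93875011e-02  1.24804115e+00
 -9.61983443e-05  3.49318125e-01]
proj tcp [257.79431817 288.09191545] [183.2131153  299.50156766]
```

Emit:
apply_moves:
  moves:
    - [[0,0,0,0,0,0,-1],[0,0,0,0,0,0,-1],[0,0,0,0,0,0,-1],[0,0,0,0,0,0,-1],[0,0,0,0,0,0,-1],[0,0,0,0,0,0,-1],[0,0,0,0,0,0,-1]]

```text
clock: 5.85
tool_pos: [0.4738, 0.2396, 0.2014]
ee_rot: [0.001, 3.141, -0.0]
force: [-0.2, 0.6, 0.2]
opening: 0.0856
grip_force: 0.0
```

```bash
python3 - <<'E'
from h import *
z=np.load("shut.npz");s=snapshot("scene");t=snapshot("top");print(get_state()["opening"])
f=lambda p,x,y:cv2.convertScaleAbs(cv2.resize(p[y:y+100,x:x+130],None,fx=3,fy=3,interpolation=cv2.INTER_CUBIC),alpha=1.7)
im=np.vstack([np.hstack([f(z["s"],200,240),f(z["t"],130,245)]),np.hstack([f(np.array(s["pixels"]),200,240),f(np.array(t["pixels"]),130,245)])])
cv2.imwrite("pics/g4.png",im[:600,:800,::-1])
E
```

```text
0.08588644904858735
```

View pics/g4.png

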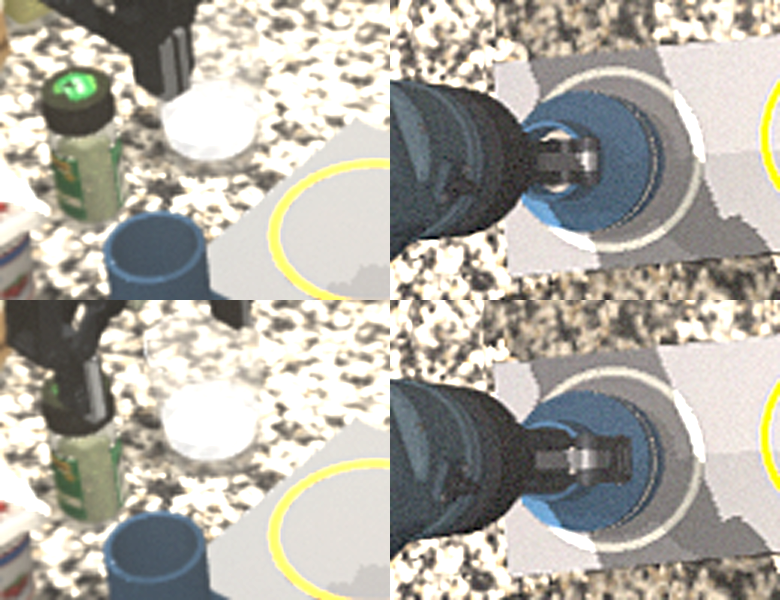

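The shut tip shows at scene (257,272) and top about (193–199,298). The open -y finger tip is at scene (278,247) and top (210,297). I triangulate these against the reported TCP.

```bash
python3 - <<'E'
from h import *
s=snapshot("scene");t=snapshot("top")
print("open -y tip",tri(t,(209,297),s,(278.3,246)),tri(t,(206,297),s,(278.3,246)))
for u in(193,196,199):print("shut",tri(t,(u,298.3),s,(257.5,272)))
d=cv2.absdiff(np.load("shut.npz")["s"],np.array(s["pixels"])).max(2)>40;d[350:]=0
v,u=np.nonzero(d[:310]);print("diff bbox",u.min(),u.max(),v.min(),v.max());
for r in range(230,310,5):
    q=np.where(d[r])[0];print(r,(q.min(),q.max(),len(q)) if len(q) else None,end=' ')
for y in(.2394+.043,.2394,.2394-.043):print(proj(s,(.4735,y,.213)),proj(t,(.4735,y,.213)))
E
```

```text
open -y tip (array([0.47777875, 0.18289044, 0.24272258]), np.float64(0.005464778980238211)) (array([0.4765347 , 0.18633795, 0.24550721]), np.float64(0.0019670096564165817))
shut (array([0.47940796, 0.22178381, 0.2149047 ]), np.float64(0.01409598331457508))
shut (array([0.4806884 , 0.21839846, 0.21188514]), np.float64(0.017829534524381033))
shut (array([0.48197029, 0.2149919 , 0.208872  ]), np.float64(0.02158727127041542))
diff bbox 171 293 3 306
230 (np.int64(202), np.int64(283), 38) 235 (np.int64(202), np.int64(284), 45) 240 (np.int64(202), np.int64(284), 52) 245 (np.int64(202), np.int64(281), 60) 250 (np.int64(202), np.int64(263), 50) 255 (np.int64(203), np.int64(263), 50) 260 (np.int64(210), np.int64(264), 44) 265 (np.int64(221), np.int64(262), 30) 270 (np.int64(219), np.int64(261), 27) 275 (np.int64(231), np.int64(234), 4) 280 None 285 None 290 None 295 None 300 None 305 None [234.29796945 295.92716075] [157.80562078 299.34264841]
[256.40114289 280.98435283] [180.98915729 298.95254479]
[277.07922782 267.00814534] [204.38126688 298.53502413]
```

The fingers really end about 29 mm above the reported TCP, while x and y agree. So the first closing happened at rim height and only nudged the carafe 19 mm along the mat, leaving it upright. I'll correct for this and grasp again.

Emit:
apply_moves:
  moves:
    - [[0,1.9,0,0,0,0,-1],[0,1.9,0,0,0,0,-1],[0,1.9,4,0,0,0,-1],[0,1.9,8,0,0,0,-1],[0,1.9,10.5,0,0,0,-1],[0,1.9,12.5,0,0,0,-1],[0,1.9,12.5,0,0,0,-1],[0,1.9,12.5,0,0,0,-1]]

```text
clock: 6.85
tool_pos: [0.4737, 0.2582, 0.0766]
ee_rot: [-0.001, -3.141, 0.001]
force: [0.2, -0.2, 0.3]
opening: 0.0854
grip_force: 0.0
```

```bash
python3 - <<'E'
from h import *
s=snapshot("scene");t=snapshot("top");st=get_state();print(st["force"],st["tool_pos"])
im=np.hstack([cv2.convertScaleAbs(cv2.resize(np.array(p["pixels"])[y:y+150,x:x+130],None,fx=3,fy=3,interpolation=cv2.INTER_CUBIC),alpha=1.7) for p,x,y in((s,190,260),(t,120,230))])
cv2.imwrite("pics/g5.png",im[:,:,::-1])
E
```

```text
[ 0.65248323 -0.15179573  0.69461488] [0.4750274  0.25887491 0.07791133]
```

View pics/g5.png

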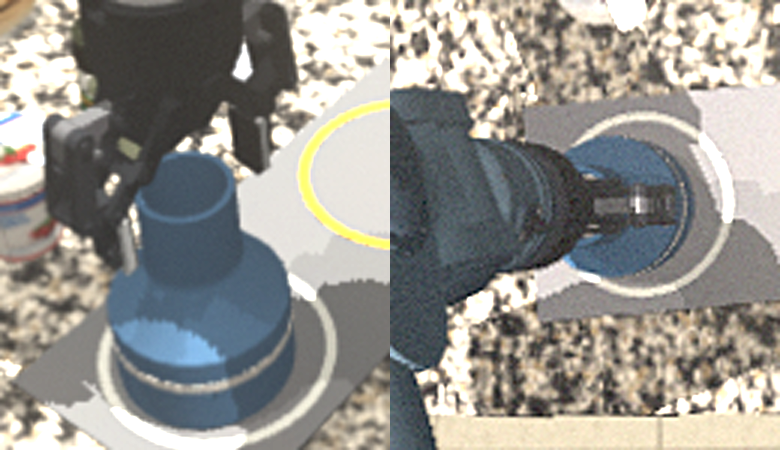

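The picture shows the fingers straddling the neck, with tips at crop (125,265) and (250,170), about 24 mm below the rim. I close.

Emit:
apply_moves:
  moves:
    - [[0,0,0,0,0,0,-0.2],[0,0,0,0,0,0,0],[0,0,0,0,0,0,0.2],[0,0,0,0,0,0,0.4],[0,0,0,0,0,0,1],[0,0,0,0,0,0,1],[0,0,0,0,0,0,1]]
  squeeze: 25

```text
clock: 7.65
tool_pos: [0.4747, 0.2586, 0.0774]
ee_rot: [0.001, 3.14, 0.0]
force: [-0.6, -1.6, 6.5]
opening: 0.0521
grip_force: 25.8
```

Emit:
apply_moves:
  moves:
    - [[-0.1,-0.7,0,0,0,0,1],[-0.2,-1.8,0,0,0,0,1],[-0.3,-3.2,0,0,0,0,1],[-0.45,-4.6,0,0,0,0,1],[-0.6,-6,0,0,0,0,1],[-0.7,-7.4,0,0,0,0,1],[-0.85,-8.8,0,0,0,0,1],[-1,-10.2,0,0,0,0,1],[-1.15,-11.6,0,0,0,0,1],[-1.3,-13,0,0,0,0,1],[-1.4,-14.4,0,0,0,0,1],[-1.55,-15.8,0,0,0,0,1],[-1.65,-17,0,0,0,0,1],[-1.75,-18,0,0,0,0,1],[-1.85,-18.6,0,0,0,0,1],[-1.85,-18.8,0,0,0,0,1],[-1.85,-18.8,0,0,0,0,1],[-1.85,-18.8,0,0,0,0,1]]

```text
clock: 9.45
tool_pos: [0.4931, 0.0704, 0.0773]
ee_rot: [0.002, 3.139, 0.002]
force: [-0.1, 2.6, 7.2]
opening: 0.0522
grip_force: 27.4
```

```bash
cat > meas.py <<'E'
from h import *
s=snapshot("scene");t=snapshot("top");st=get_state();print(st["force"],st["tool_pos"],st["opening"])
T=np.array(t["pixels"]);S=np.array(s["pixels"])
for n,x,p,box in(("top",t,T,(225,240,330,345)),("scene",s,S,(260,230,400,400))):
    H=cv2.cvtColor(p,cv2.COLOR_RGB2HSV);m=cv2.inRange(H,(95,70,25),(125,255,255));q=np.zeros_like(m);q[box[1]:box[3],box[0]:box[2]]=m[box[1]:box[3],box[0]:box[2]]
    q=cv2.morphologyEx(q,cv2.MORPH_OPEN,np.ones((3,3)));print(n,cv2.boundingRect(q))
    y=cv2.inRange(H,(18,110,90),(35,255,255));y[:,:box[0]]=0;y[:,box[2]:]=0;y[:240]=0;y[380:]=0
    v,u=np.nonzero(y);print("ring px",len(u),u.min(),u.max(),v.min(),v.max())
for z in(.003,.061,.143):
    c=(.4917,.0697)
    for x in(t,s):print(z,[proj(x,(c[0]+a,c[1]+b,z)).round(1).tolist() for a,b in((.05,0),(-.05,0),(0,.05),(0,-.05))])
E
python3 meas.py
```

```text
[-0.08042849  2.2709606   7.32532634] [0.49307331 0.07035089 0.07731996] 0.05236202179340038
top (290, 279, 14, 30)
ring px 245 285 314 260 320
scene (297, 255, 52, 77)
ring px 385 290 359 301 342
0.003 [[283.5, 267.1], [284.2, 312.3], [261.3, 290.1], [306.4, 289.1]]
0.003 [[305.2, 305.2], [344.2, 328.5], [306.8, 330.8], [340.6, 303.1]]
0.061 [[281.2, 265.3], [281.9, 312.9], [257.8, 289.5], [305.3, 288.5]]
0.061 [[304.1, 282.9], [344.6, 305.9], [305.7, 308.2], [340.8, 280.8]]
0.143 [[277.4, 262.3], [278.2, 313.9], [252.1, 288.6], [303.6, 287.4]]
0.143 [[302.5, 248.7], [345.1, 270.9], [304.1, 273.2], [341.1, 246.6]]
```

The carafe is centred in the yellow ring. I release it and rise straight up.

Emit:
apply_moves:
  moves:
    - [[0,0,0,0,0,0,0.2],[0,0,0,0,0,0,-0.2],[0,0,0,0,0,0,-1],[0,0,0,0,0,0,-1],[0,0,0,0,0,0,-1],[0,0,0,0,0,0,-1],[0,0,-3,0,0,0,-1],[0,0,-7,0,0,0,-1],[0,0,-12,0,0,0,-1],[0,0,-17,0,0,0,-1],[0,0,-17,0,0,0,-1]]

```text
clock: 10.65
tool_pos: [0.4961, 0.0705, 0.2536]
ee_rot: [0.001, 3.129, -0.0]
force: [0.2, -0.3, -0.3]
opening: 0.0857
grip_force: 0.0
```

```bash
python3 meas.py | head -5; python3 - <<'E'
from h import *
a=np.array([-.072,.569,.819]);rim=np.array([.527,-.199,.083])
fy=np.array([-.125,.992,0]);R=frame(-a,fy)
for k in(.15,.08,.011,-.018):pr((rim+k*a,R))
E
```

```text
[ 0.5882976   0.24612207 -0.87467659] [0.49335262 0.07045752 0.24771542] 0.08533308023086177
top (277, 266, 27, 46)
ring px 302 270 314 259 320
scene (298, 251, 51, 82)
ring px 384 290 359 301 342
[ -2.28 -18.41   4.2 ] [34.93 -2.04 -7.04]
[ -2.77 -22.39   9.94] [34.93 -2.04 -7.04]
[ -3.25 -26.31  15.59] [34.93 -2.04 -7.04]
[ -3.45 -27.96  17.97] [34.93 -2.04 -7.04]
```

Emit:
apply_moves:
  moves:
    - [[-1,-9,0,12,-0.7,-2.4,-1],[-2.5,-20,3,25,-1.4,-5,-1],[-2.5,-20,6.7,34.9,-2,-7,-1],[-2.5,-20,6.7,34.9,-2,-7,-1],[-2.5,-20,6.7,34.9,-2,-7,-1],[-2.5,-20,6.7,34.9,-2,-7,-1],[-2.5,-20,6.7,34.9,-2,-7,-1],[-2.5,-20,6.7,34.9,-2,-7,-1],[-2.5,-20,6.7,34.9,-2,-7,-1]]

```text
clock: 11.65
tool_pos: [0.5183, -0.1291, 0.1807]
ee_rot: [-0.185, 2.956, -0.93]
force: [0.8, -0.2, 0.0]
opening: 0.0853
grip_force: 0.0
```

```bash
python3 - <<'E'
from h import *
s=snapshot("scene");t=snapshot("top");st=get_state();p=st["tool_pos"];R=Ro.from_rotvec(st["ee_rot"]).as_matrix();print(p,R.round(3),st["qpos"].round(2))
z=R[:,2];y=R[:,1]
for n,b in(("nobias",p-.013*z),("toolbias",p-.042*z),("zbias",p-.013*z+[0,0,.029])):
    print(n,[[proj(x,b+k*y).round(1).tolist() for k in(-.05,.05)] for x in(t,s)])
im=np.hstack([cv2.resize(np.array(q["pixels"])[a:a+130,b:b+130],None,fx=3,fy=3,interpolation=cv2.INTER_CUBIC) for q,b,a in((s,330,120),(t,330,200))])
im=cv2.convertScaleAbs(im,alpha=1.5);cv2.imwrite("pics/g6.png",im[:,:,::-1])
E
```

```text
[ 0.5180318  -0.12920201  0.18047437] [[-0.992 -0.103  0.07 ]
 [-0.124  0.813 -0.568]
 [ 0.001 -0.573 -0.82 ]] [ 0.01  0.24 -0.32  0.93 -0.61 -0.14]
nobias [[[402.8, 266.8], [355.9, 275.3]], [[387.3, 168.3], [365.8, 211.1]]]
toolbias [[[395.5, 267.3], [347.8, 275.9]], [[384.0, 160.8], [361.9, 204.5]]]
zbias [[[405.3, 265.7], [356.8, 274.5]], [[388.1, 155.2], [366.3, 198.3]]]
```

View pics/g6.png

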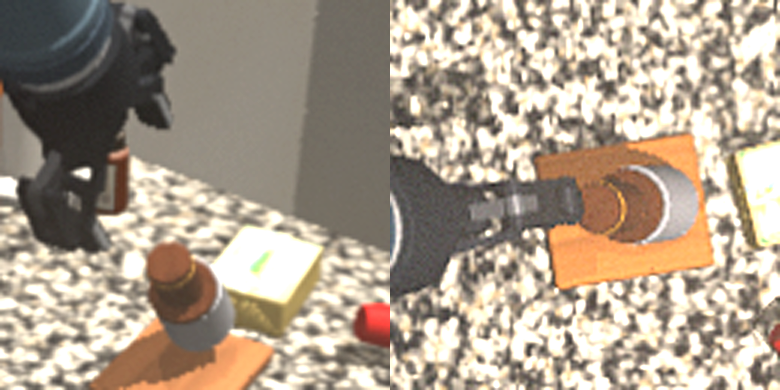

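The picture shows the finger tips at scene (385,162) and (362,203), which matches the model of tips ending 29 mm short along the tool axis. The knob lies straight ahead, so I advance along the axis and grip.

Emit:
apply_moves:
  moves:
    - [[0,0,3,0,0,0,-1],[0,0,6,0,0,0,-1],[0,0,8.5,0,0,0,-1],[0,0,10.5,0,0,0,-1],[0,0,12.3,0,0,0,-1],[0,0,13.8,0,0,0,-1],[0,0,13.8,0,0,0,-1],[0,0,13.8,0,0,0,-1]]

```text
clock: 12.55
tool_pos: [0.5267, -0.2079, 0.0667]
ee_rot: [-0.186, 2.959, -0.931]
force: [0.7, 0.1, 0.2]
opening: 0.0855
grip_force: 0.0
```

Emit:
apply_moves:
  moves:
    - [[0,0,0,0,0,0,-0.3],[0,0,0,0,0,0,0],[0,0,0,0,0,0,0.2],[0,0,0,0,0,0,0.4],[0,0,0,0,0,0,0.6],[0,0,0,0,0,0,0.8],[0,0,0,0,0,0,1],[0,0,0,0,0,0,1],[0,0,0,0,0,0,1]]
  squeeze: 30

```text
clock: 13.45
tool_pos: [0.5274, -0.2085, 0.0676]
ee_rot: [-0.185, 2.956, -0.934]
force: [-0.2, -0.1, 6.1]
opening: 0.0332
grip_force: 30.6
```

Emit:
apply_moves:
  moves:
    - [[0,0,-0.5,0,0,0,1],[0,0,-1.5,0,0,0,1],[0,0,-3,0,0,0,1],[0,0,-4.5,0,0,0,1],[0,0,-6,0,0,0,1],[0,0,-8,0,0,0,1],[0,0,-10,0,0,0,1],[0,0,-12,0,0,0,1],[0,0,-12,0,0,0,1],[0,0,-12,0,0,0,1]]
  squeeze: 40

```text
clock: 14.45
tool_pos: [0.5183, -0.1391, 0.1644]
ee_rot: [-0.187, 2.959, -0.93]
force: [0.5, -0.2, -1.4]
opening: 0.0333
grip_force: 40.2
```

```bash
python3 - <<'E'
from h import *
pr(((.4930,-.05,.26),DOWN),((.4917,.0697,.26),DOWN));print(get_state()["qpos"].round(2))
E
```

```text
[  1.43   2.04 -13.08] [-34.85   2.01   7.02]
[  0.06  11.79 -19.88] [-34.85   2.01   7.02]
[-0.01  0.25 -0.35  0.88 -0.6  -0.17]
```

Emit:
apply_moves:
  moves:
    - [[0.4,0.5,-4,-9,0.5,1.8,1],[0.8,1,-8,-18,1,3.5,1],[1.4,2,-13,-26,1.5,5.2,1],[1.4,2,-13,-34.9,2,7,1],[0.1,11.8,-19.9,-34.9,2,7,1],[0.1,11.8,-19.9,-34.9,2,7,1],[0.1,11.8,-19.9,-34.9,2,7,1],[0.1,11.8,-19.9,-34.9,2,7,1],[0.1,11.8,-19.9,-34.9,2,7,1],[0.1,11.8,-19.9,-34.9,2,7,1],[0.1,11.8,-19.9,-34.9,2,7,1],[0.1,11.8,-19.9,-34.9,2,7,1]]

```text
clock: 15.65
tool_pos: [0.4915, 0.0686, 0.2601]
ee_rot: [-0.003, -3.141, 0.0]
force: [0.0, -0.6, -0.5]
opening: 0.0331
grip_force: 40.4
```

```bash
python3 - <<'E'
from h import *
s=snapshot("scene");t=snapshot("top");st=get_state();p=st["tool_pos"];print(p,Ro.from_rotvec(st["ee_rot"]).as_matrix().round(3)[:,2],st["opening"])
for z in(.031,.0,-.014,-.031):print(z,proj(s,p+[0,0,z]).round(1),proj(t,p+[0,0,z]).round(1))
S=np.array(s["pixels"]);H=cv2.cvtColor(S,cv2.COLOR_RGB2HSV)
for v in range(195,285,3):
    print(v,' '.join(f"{a}:{b}:{c}" for a,b,c in H[v,290:352:4]))
E
```

```text
[0.49152917 0.06882497 0.26020693] [ 0. -0. -1.] 0.03309019687638232
0.031 [322.3 186.3] [269.7 285.8]
0.0 [322.6 202.8] [271.7 286.3]
-0.014 [322.7 210. ] [272.6 286.6]
-0.031 [322.9 218.6] [273.6 286.9]
195 11:142:79 12:143:82 12:146:84 11:147:83 11:142:88 11:103:52 11:119:60 11:117:59 10:111:60 10:112:59 11:117:59 12:117:59 18:40:126 19:44:163 18:43:120 20:41:150
198 11:142:79 11:146:82 11:147:85 12:149:84 11:150:92 12:131:70 12:90:48 10:94:49 9:97:50 11:85:48 13:89:46 17:48:85 18:41:75 16:39:98 18:59:121 18:46:165
201 11:136:79 11:146:82 11:141:85 11:145:86 11:141:92 10:150:95 14:107:76 13:107:69 13:108:71 15:110:72 14:100:66 17:41:131 18:46:99 18:40:145 19:42:163 17:53:121
204 20:42:90 12:143:80 12:140:82 11:148:86 11:143:93 11:147:97 15:107:74 16:110:74 15:109:75 15:105:73 15:102:65 18:37:82 18:43:174 18:56:149 19:47:120 19:42:103
207 19:44:185 18:41:138 14:83:92 11:123:89 11:149:87 11:150:95 14:102:70 13:99:67 14:105:75 13:110:74 15:107:79 19:39:145 18:42:150 19:40:120 17:39:123 15:37:83
210 20:42:157 18:45:163 19:38:127 18:41:106 18:43:136 20:42:164 15:100:61 15:105:80 15:107
[... 3280 characters left out ...]
5:78:78 17:38:153 26:31:228 20:44:201 20:45:164
273 19:42:215 17:56:174 22:38:227 19:40:190 19:42:178 105:54:57 105:62:58 105:59:61 106:65:67 104:72:71 104:70:76 105:74:76 16:43:88 19:39:156 18:47:142 18:53:189
276 19:55:200 15:35:59 17:44:178 18:39:175 19:53:192 106:49:57 107:59:61 104:56:59 105:68:68 104:72:71 105:75:75 105:73:77 18:52:138 20:41:173 21:36:114 19:40:101
279 18:43:194 19:37:130 19:47:179 19:52:181 19:43:184 106:57:58 107:60:60 105:60:60 105:69:67 106:66:73 105:74:76 106:78:78 104:82:100 18:40:77 18:42:156 18:42:195
282 17:38:107 18:35:87 14:40:70 19:40:177 106:74:72 102:57:58 105:60:60 104:64:60 104:66:66 106:73:73 105:74:76 104:76:77 104:96:119 24:12:107 20:44:226 20:39:182
```

```bash
cat > m2.py <<'E'
from h import *
S0=[];
for i in range(3):
    s=snapshot("scene");S0.append(np.array(s["pixels"]).astype(float))
S=np.mean(S0,0);H=cv2.cvtColor(S.astype(np.uint8),cv2.COLOR_RGB2HSV)
def mid(v,m):
    u=np.where(m[v,296:350])[0]+296;return (u.min(),u.max(),(u.min()+u.max())/2) if len(u) else None
cork=(H[:,:,0]<17)&(H[:,:,1]>75)&(H[:,:,2]<125);blue=(H[:,:,0]>98)&(H[:,:,0]<112)&(H[:,:,1]>40)
print("cork",[mid(v,cork) for v in(211,212,213,214,215,217,218,219,220,221)]);print("neck",[mid(v,blue) for v in(250,251,252,254,256,258,260,262,264,266,269,272,275)])
p=get_state()["tool_pos"];print(p)
for z in (.125,.143):print([proj(s,(.4917,.0697,z)),proj(s,(.4917+.0265*.74,.0697+.0265*.67,z)),proj(s,(.4917-.0265*.74,.0697-.0265*.67,z))])
print(proj(s,p+[0,0,-.02]))
E
python3 m2.py
```

```text
cork [(np.int64(313), np.int64(331), np.float64(322.0)), (np.int64(313), np.int64(330), np.float64(321.5)), (np.int64(314), np.int64(330), np.float64(322.0)), (np.int64(314), np.int64(330), np.float64(322.0)), (np.int64(314), np.int64(330), np.float64(322.0)), (np.int64(315), np.int64(328), np.float64(321.5)), (np.int64(316), np.int64(327), np.float64(321.5)), (np.int64(318), np.int64(326), np.float64(322.0)), None, None]
neck [None, (np.int64(318), np.int64(327), np.float64(322.5)), (np.int64(315), np.int64(330), np.float64(322.5)), (np.int64(312), np.int64(333), np.float64(322.5)), (np.int64(310), np.int64(335), np.float64(322.5)), (np.int64(309), np.int64(336), np.float64(322.5)), (np.int64(308), np.int64(336), np.float64(322.0)), (np.int64(308), np.int64(336), np.float64(322.0)), (np.int64(309), np.int64(335), np.float64(322.0)), (np.int64(309), np.int64(335), np.float64(322.0)), (np.int64(309), np.int64(335), np.float64(322.0)), (np.int64(309), np.int64(336), np.float64(322.5)), (np.int64(309), np.int64(335), np.float64(322.0))]
[0.49149352 0.06912132 0.26023526]
[array([323.31437433, 267.37568073]), array([308.57316382, 267.73239376]), array([338.04260514, 267.01695567])]
[array([323.17437469, 259.45381695]), array([308.26008742, 259.81146776]), array([338.07537932, 259.09490342])]
[322.68242529 213.14399723]
```

Emit:
apply_moves:
  moves:
    - [[0,0.1,2,0,0,0,1],[0,0.1,5,0,0,0,1],[0,0.1,8,0,0,0,1],[0,0.1,9,0,0,0,1],[0,0.1,9.5,0,0,0,1],[0,0.1,10,0,0,0,1],[0,0.1,10.5,0,0,0,1],[0,0.1,11,0,0,0,1],[0,0.1,11.3,0,0,0,1],[0,0.1,11.3,0,0,0,1],[0,0.1,11.3,0,0,0,1]]

```text
clock: 17.0
tool_pos: [0.4915, 0.0703, 0.1474]
ee_rot: [0.001, 3.141, -0.0]
force: [0.5, -1.4, -1.0]
opening: 0.0336
grip_force: 40.4
```

Inside the neck with no contact force so far. I lower it the rest of the way.

Emit:
apply_moves:
  moves:
    - [[0,0,0.4,0,0,0,1],[0,0,0.8,0,0,0,1],[0,0,1.2,0,0,0,1],[0,0,1.5,0,0,0,1],[0,0,1.7,0,0,0,1],[0,0,1.7,0,0,0,1],[0,0,1.7,0,0,0,1]]

```text
clock: 17.7
tool_pos: [0.4915, 0.0703, 0.1302]
ee_rot: [-0.001, -3.142, 0.0]
force: [-0.9, 0.6, -0.4]
opening: 0.033
grip_force: 40.4
```

Emit:
apply_moves:
  moves:
    - [[0,0,0.15,0,0,0,1],[0,0,0.3,0,0,0,1],[0,0,0.3,0,0,0,1],[0,0,0.3,0,0,0,1]]

```text
clock: 18.1
tool_pos: [0.4914, 0.0703, 0.1272]
ee_rot: [-0.001, -3.141, 0.0]
force: [-0.4, -0.3, -0.9]
opening: 0.0333
grip_force: 40.4
```

Emit:
apply_moves:
  moves:
    - [[0,0,0.1,0,0,0,1],[0,0,0.2,0,0,0,1],[0,0,0.2,0,0,0,1],[0,0,0.2,0,0,0,1]]

```text
clock: 18.5
tool_pos: [0.4914, 0.0703, 0.1251]
ee_rot: [-0.001, -3.141, 0.0]
force: [0.1, -0.3, -0.7]
opening: 0.0334
grip_force: 40.4
```

Emit:
apply_moves:
  moves:
    - [[0,0,0.1,0,0,0,1],[0,0,0.2,0,0,0,1],[0,0,0.2,0,0,0,1],[0,0,0.2,0,0,0,1]]

```text
clock: 18.9
tool_pos: [0.4917, 0.0703, 0.1237]
ee_rot: [0.001, 3.141, -0.0]
force: [-1.1, 0.0, 4.6]
opening: 0.0333
grip_force: 40.9
```

Emit:
apply_moves:
  moves:
    - [[0,0,0.1,0,0,0,1],[0,0,0.15,0,0,0,1],[0,0,0.15,0,0,0,1],[0,0,0.15,0,0,0,1]]

```text
clock: 19.3
tool_pos: [0.4919, 0.0703, 0.1236]
ee_rot: [0.001, 3.14, -0.0]
force: [-6.0, -0.9, 13.7]
opening: 0.033
grip_force: 42.0
```

```bash
python3 - <<'E'
from h import *
s=snapshot("scene");st=get_state();print(st["tool_pos"],st["force"],st["ft_torque"])
S=np.array(s["pixels"]);H=cv2.cvtColor(S,cv2.COLOR_RGB2HSV)
for v in range(236,284,2):print(v,' '.join(f"{a}:{b}:{c}" for a,b,c in H[v,306:340:4]))
E
```

```text
[0.49191508 0.07027995 0.12361797] [-5.40009973 -1.49221392 15.60877714] [ 0.03726485  1.12998745 -0.02169131]
236 18:34:37 23:28:36 20:21:37 23:28:36 9:115:60 10:141:107 10:140:104 24:18:69 18:43:143
238 15:41:37 24:38:34 18:33:39 23:27:38 10:112:59 10:143:107 9:129:77 24:18:69 19:40:180
240 23:28:36 18:34:38 23:28:37 15:28:37 10:115:60 11:129:73 13:122:73 24:18:70 18:41:137
242 15:29:35 23:27:38 15:42:36 15:26:40 9:90:48 11:103:52 16:143:107 24:18:70 17:36:99
244 18:41:113 6:34:37 20:21:36 15:15:68 14:121:63 16:134:84 14:107:55 24:18:70 18:39:111
246 18:39:149 15:26:39 23:27:38 18:18:69 13:109:56 12:100:51 10:112:59 18:18:70 19:37:132
248 19:40:134 23:28:36 24:34:37 15:22:70 11:90:48 11:109:56 10:111:62 24:31:83 18:34:90
250 19:40:139 23:28:36 18:34:37 20:11:69 12:98:47 12:112:59 10:115:60 20:40:172 20:40:174
252 20:39:156 15:28:37 18:34:37 23:15:69 11:88:49 12:110:58 11:115:60 12:94:119 19:41:203
254 17:45:146 23:28:37 12:34:38 30:11:68 9:90:48 11:106:60 10:111:60 9:141:98 18:42:168
256 19:38:209 10:74:52 8:28:37 15:15:69 11:85:48 10:104:59 10:106:60 9:138:94 18:33:99
258 19:43:19
[... 497 characters left out ...]
 109:56:64 104:83:86 106:78:78 17:39:117
270 19:37:110 107:63:57 105:55:56 104:58:57 109:62:58 103:61:59 104:79:74 105:85:78 18:41:155
272 20:38:136 106:57:58 105:55:56 105:62:58 105:54:57 106:54:61 104:78:75 104:78:78 17:54:141
274 17:47:169 106:59:56 105:64:56 107:62:58 105:62:58 104:74:72 105:75:75 105:78:78 18:36:105
276 19:53:194 105:63:57 104:59:56 105:53:58 108:57:58 106:74:72 106:77:76 105:78:78 17:51:140
278 18:42:157 105:62:58 105:63:57 105:54:57 103:63:57 105:78:72 106:76:77 106:82:78 120:7:75
280 27:20:129 105:63:57 105:63:57 106:57:58 106:57:58 106:81:72 104:76:77 106:75:78 104:95:113
282 105:79:71 102:59:56 104:60:55 104:58:57 106:58:57 104:78:72 104:83:77 106:84:79 104:100:120
```

The collar covers the rim edge with no cork showing, and it presses at 15 N, so the stopper is home. I release and rise.

Emit:
apply_moves:
  moves:
    - [[0,0,0,0,0,0,0.5],[0,0,0,0,0,0,0.3],[0,0,0,0,0,0,0],[0,0,0,0,0,0,-0.5],[0,0,0,0,0,0,-1],[0,0,0,0,0,0,-1],[0,0,0,0,0,0,-1],[0,0,-2,0,0,0,-1],[0,0,-5,0,0,0,-1],[0,0,-9,0,0,0,-1],[0,0,-13,0,0,0,-1],[0,0,-13,0,0,0,-1]]

```text
clock: 20.55
tool_pos: [0.4948, 0.0704, 0.2573]
ee_rot: [0.001, 3.132, 0.0]
force: [0.4, -0.5, 0.3]
opening: 0.0857
grip_force: 0.0
```

Emit:
apply_moves:
  moves:
    - [[0,-5,0,0,0,0,-1],[0,-10,0,0,0,0,-1],[0,-15,0,0,0,0,-1],[0,-20,0,0,0,0,-1],[0,-20,0,0,0,0,-1],[0,-20,0,0,0,0,-1]]

```text
clock: 21.15
tool_pos: [0.4909, -0.1307, 0.2509]
ee_rot: [-0.005, -3.141, -0.001]
force: [0.1, 1.2, -0.6]
opening: 0.0857
grip_force: 0.0
```

```bash
python3 - <<'E'
from h import *
s=snapshot("scene");t=snapshot("top");st=get_state();print(st["tool_pos"],st["force"])
save(t,"pics/end_t.png");save(s,"pics/end_s.png")
S=np.array(s["pixels"]);H=cv2.cvtColor(S,cv2.COLOR_RGB2HSV);b=(H[:,:,0]>98)&(H[:,:,0]<115)&(H[:,:,1]>40)
d=(H[:,:,0]<17)&(H[:,:,1]>75)&(H[:,:,2]<140)
for v in range(228,345,4):
    u=np.where(b[v,280:370])[0]+280;w=np.where(d[v,300:350])[0]+300
    print(v,(u.min(),u.max()) if len(u) else None,(w.min(),w.max()) if len(w) else None)
T=np.array(t["pixels"]);H=cv2.cvtColor(T,cv2.COLOR_RGB2HSV);y=cv2.inRange(H,(18,110,90),(35,255,255));y[:255]=0;y[325:]=0;y[:,:240]=0;y[:,330:]=0;print(cv2.boundingRect(y))
m=cv2.inRange(H,(95,70,25),(125,255,255));m[:255]=0;m[325:]=0;m[:,:240]=0;m[:,330:]=0;print("blue",cv2.boundingRect(m))
k=((H[:,:,0]<17)&(H[:,:,1]>75)&(H[:,:,2]<140)).astype(np.uint8);k[:255]=0;k[325:]=0;k[:,:245]=0;k[:,315:]=0
k=cv2.morphologyEx(k,cv2.MORPH_OPEN,np.ones((3,3)));print("stopper",cv2.boundingRect(k),proj(t,(.492,.0705,.143)),proj(t,(.492,.0705,.192)))
# change of bystanders vs start picture
o=cv2.imread("pics/top0.png")[:,:,::-1]
for n,(x0,y0,x1,y1) in dict(tub=(172,202,212,240),jar=(218,204,246,228),tumbler=(258,202,296,242),cheese=(444,240,496,282)).items():print(n,np.abs(o[y0:y1,x0:x1].astype(int)-T[y0:y1,x0:x1]).mean().round(1))
im=np.hstack([cv2.resize(p,None,fx=k,fy=k,interpolation=cv2.INTER_CUBIC) for p,k in((S[200:360,250:390],2.8),(T[200:360,250:360],2.8))]);cv2.imwrite("pics/end.png",im[:,:,::-1])
E
```

```text
[ 0.49109103 -0.12883668  0.25128334] [-0.64991355  0.12211974 -0.7009054 ]
228 None None
232 None (np.int64(315), np.int64(328))
236 None (np.int64(313), np.int64(330))
240 None (np.int64(313), np.int64(331))
244 None (np.int64(313), np.int64(330))
248 None (np.int64(313), np.int64(330))
252 None (np.int64(311), np.int64(334))
256 None (np.int64(308), np.int64(336))
260 None (np.int64(309), np.int64(335))
264 (np.int64(308), np.int64(309)) (np.int64(312), np.int64(332))
268 (np.int64(309), np.int64(335)) None
272 (np.int64(308), np.int64(335)) None
276 (np.int64(309), np.int64(335)) None
280 (np.int64(307), np.int64(339)) None
284 (np.int64(302), np.int64(342)) None
288 (np.int64(299), np.int64(346)) None
292 (np.int64(297), np.int64(347)) None
296 (np.int64(297), np.int64(348)) None
300 (np.int64(297), np.int64(347)) None
304 (np.int64(298), np.int64(347)) None
308 (np.int64(299), np.int64(345)) None
312 (np.int64(298), np.int64(347)) None
316 (np.int64(298), np.int64(348)) None
320 (np.int64(299), np.int64(346)) None
324 (np.int64(301), np.int64(344)) None
328 (np.int64(306), np.int64(340)) None
332 (np.int64(313), np.int64(331)) None
336 None None
340 None None
344 None None
(253, 259, 62, 62)
blue (258, 266, 54, 46)
stopper (264, 275, 26, 25) [277.36966295 287.86893087] [274.79321858 287.18089496]
tub 8.3
jar 5.6
tumbler 9.3
cheese 53.7
```

```bash
python3 - <<'E'
from h import *
for n,(x0,y0,x1,y1),cr in(("top",(435,230,505,290),0),("scene",(400,190,442,232),0)):
    o=cv2.imread(f"pics/{n}0.png")[:,:,::-1];N=np.array(snapshot(n)["pixels"])
    for im in(o,N):
        H=cv2.cvtColor(np.ascontiguousarray(im),cv2.COLOR_RGB2HSV)[y0:y1,x0:x1]
        m=cv2.morphologyEx(((H[:,:,0]>20)&(H[:,:,0]<40)&(H[:,:,1]>60)&(H[:,:,2]>60)).astype(np.uint8),cv2.MORPH_OPEN,np.ones((3,3)))
        print(n,cv2.boundingRect(m),m.sum(),im[y0:y1,x0:x1].mean().round(1))
E
```

```text
top (18, 38, 3, 3) 9 152.0
top (0, 0, 0, 0) 0 132.8
scene (8, 15, 29, 27) 250 139.1
scene (7, 16, 30, 23) 218 147.2
```

```bash
python3 -c "
from cell import *
print(sign_off())"
```

```text
the job is handed in; nothing more can be done
None
```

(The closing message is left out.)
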